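# Find the eccentric's high spot on the bench centres and set the cam brake

## Task

A shaft with an eccentric disc sits between centres under a sprung dial-gauge plunger. Turn its hand crank, watching the needle, to find the eccentric's high spot and leave it exactly under the plunger, where the needle reads its highest; then swing the cam lever just far enough for the sprung brake pad to close its gap and press lightly on the shaft's drum (the pad sinking about 1 mm into its holder, never more than 2 mm). Let go of everything, and leave the other things on the bench where they are.

Things in the scene. Friction and masses are not known exactly. Their poses are not given: they have to be found in the camera images.
- fixture: Bench centres, fixed: dark steel bed 210 x 290 mm, 18 thick; grey headstock (50 x 40, 136 high, centred y = -70) and tailstock (40 x 36, 132 high, y = 116). Origin on the table under the shaft's axis, which is at z = 110 mm. y runs along the shaft (crank end -y, tailstock +y); x level, square to it (at yaw 0 away from the robot). Plunger at y = 10; gauge column at x = 65, y = 10 mm.
- crank (a joint): Angle of crank, shaft and drum about the fixture's y axis, rad. 0: crank arm straight up; positive: handle towards fixture +x. Stops at -1.6 and 1.6. Stays where left (friction 0.12 N m, 3 N at the handle). The eccentric is clamped on the shaft at an unknown angle, different each time, and does not slip: the high spot's crank angle, between -0.5 and 1.2, must be found.
- crank_grip (a point): Grip point on the axis of the crank handle: a black round bar, 12 mm diameter, parallel to the shaft, y = -104 to -154 mm in the fixture's frame, 45 mm off the shaft's axis; this point is at y = -132, x = 45 sin(crank), z = 110 + 45 cos(crank) mm. Nothing else lies outboard of the crank arm (y below -104). The handle may turn between the fingers.
- plunger (a joint): Height of the gauge's upright sprung plunger, m. It rides on the 44 mm eccentric disc, whose centre is 5 mm off the shaft's axis, and swings between about -0.005 and 0.005 as the crank turns: about 0.005 cos(crank - crank angle of the high spot), a little less on the flanks as its tip is an 8 mm ball.
- needle (a joint): Angle of the dial's needle, rad, geared to the plunger: 260 rad per metre, 0 pointing up the dial, positive clockwise as one looks at the dial. With the high spot under the plunger it reads its highest, about 1.30, and falls away smoothly either side.
- dial_centre (a point): Centre of the white dial face (70 mm across, tick marks every 0.25 rad), 226 mm above the table. The face looks up at 45 degrees towards the fixture's +x; black needle 28 mm long from the centre.
- lever (a joint): Angle of the brake's cam lever about its upright pivot, rad. 0: along the fixture's +y; grows to 1.5 as the lever swings anticlockwise seen from above, towards fixture -x. Its eccentric cam pushes the brake shoe towards the shaft by 4.5 mm per rad. Stays where left (friction 0.15 N m, 2 to 3 N at the knob).
- lever_knob (a point): Point on the axis of the upright black knob at the lever's end, 65 mm from the pivot: a round post of 14 mm diameter, 132 to 174 mm above the table; this point is 160 mm above the table.
- clamp: Grey brake block on the bed, on the robot's side of the drum. Origin at the foot of the lever's pivot axis, 18 mm above the table; axes as the fixture's. Its distance from the shaft, and with it the gap of the brake, differs every time.
- pad (a joint): How far the sprung rubber brake pad has sunk into its holder, m: 0 while it is clear of the drum; grows one for one with the shoe's travel after the pad touches. Spring 5 N per mm. Wanted about 0.001; above 0.002 is overrun.
- pad_face (a point): Centre of the brake pad's front face (18 x 20 mm), which looks along the fixture's +x at the shaft's height. With lever 0 it is 54 mm from the lever's pivot axis. The gap left is the distance to the drum's centre along x, less 22 mm; with the lever at 0 it is between 1.2 and 4.0 mm.
- drum_centre (a point): Centre of the round brake drum on the shaft (44 mm diameter, 18 mm wide), on the shaft's axis at y = 49 mm of the fixture's frame.
- wrench: Bystander: steel wrench lying beyond the fixture, 150 mm long.
- spare_pulley: Bystander: spare aluminium pulley, 56 mm across, 32 mm high, standing off the crank end of the fixture.
- vial: Bystander: small amber glass vial, 28 mm across, 55 mm high, off the tailstock end of the fixture.
- beaker: Bystander: glass beaker, 68 mm across, 90 mm high.
- reagent: Bystander: capped glass bottle, 72 mm across, 150 mm high.
- screwdriver: Bystander: screwdriver lying on the bench.

How it is judged:
On the way:
1. The high spot stands under the plunger (needle at its highest) with the shaft at rest and the brake pad still clear (value of joint needle between 1.25 and 1.36 rad and velocity of joint crank between -0.05 and 0.05 rad/s and value of joint pad below 0.0001 m), for 0.3 s.
At the end, for the whole second after the job is handed in: The needle stands above 1.25 rad (the high spot within about 0.25 rad of the plunger), the shaft is at rest, and the brake pad presses on the drum, sunk 0.2 to 2 mm into its holder (value of joint needle above 1.25 rad and value of joint pad between 0.0002 and 0.002 m and velocity of joint crank between -0.05 and 0.05 rad/s); the robot touches nothing.
It fails at once if the cam lever is overrun: the pad sinks more than 2 mm into its holder (value of joint pad above 0.002 m).
It fails at once if a bystander is moved more than 40 mm (distance of any of wrench, spare_pulley, vial, beaker, reagent, screwdriver from where it was at the start of the episode above 0.04 m).
It also fails if it takes over 67 s, if anything falls off the work surface, if the arm or the gripper's body presses on something with over 40 N, if the wrist force passes 120 N, or if a joint passes its speed limit or range.

## Robot

A 7-joint arm with a two-finger parallel gripper is mounted at the origin on the work surface. World frame = base frame: x ahead of the robot, y to its left, z up, the work surface at z = 0. Lengths are in m, angles in rad, forces in N, time in s.
With the tool pointing down it reaches from about 0.4 to 0.9 m from the base axis. Payload 5.6 kg.
Tool frame: the origin (TCP) lies midway between the tips of the shut fingers; the grasp point (between the pads) lies 19 mm behind it; y points along the fingers, z is the direction in which the jaws open and shut, and the axes are right-handed (so a half turn about y gives the same grasp; the last joint's range is limited). The gripper opens to 92 mm and grips with 3 to 60 N. Pads are 20 mm wide; open, the fingers measure 128 mm over their backs; the gripper's body (75 mm by 189 mm) begins 69 mm behind the grasp point.
Start: joints at [1.136, 0.468, -0.012, 1.603, 0.006, 1.071, -0.056], TCP at [0.248, -0.601, 0.215] pointing down, gripper open.
Joint ranges: [-2.53, 2.53], [-0.31, 2.02], [-1.57, 1.55], [0.28, 2.44], [-1.29, 4.43], [0.15, 1.84], [-2.92, 2.92]. Speed limits (rad/s): [2.57, 2.57, 3.14, 3.14, 3.14, 3.14, 3.14].

## Interface

Orientations are given as a 3x3 rotation matrix whose columns are the frame's x, y, z axes.
In Python, from station import env, effector, solver, viewer, workorder, search_frame, tip_of gives the robot as it stands. Calls block until the motion is done:
- env.reach(position, orientation): joint-space move of the TCP to a pose.
- env.movel(position, frame=None, rate=0.15): straight line of the TCP; frame=None keeps the orientation; rate is the mean speed in m/s.
- env.goto_joints(angles): joint-space move.
- effector.release() and effector.grasp(squeeze=None): open the fingers fully, or close them until they stop; squeeze is the grip in N (None keeps the last).
- env.pause(seconds).
- solver.inverse_kinematics(position, orientation): joint angles nearest the present ones, or None.
- env.sense(): the state.
- viewer.read_camera(name): name is "scene" or "top" or "wrist"; returns (picture, depth): 480x640x3 uint8, red, green, blue; 480x640 float32, m along the optical axis (not along the pixel's ray), 0 where there is no reading.
- viewer.camera_info(name): a dict with "intrinsics" (3x3 intrinsics, pixels), "dist_coeffs" ([k1, k2, p1, p2, k3] as OpenCV has them; the pictures are not rectified), "eye" and "rotation" of the camera in the world; the wrist camera has in their place "T_tool_cam" (4x4, takes a point from camera to tool coordinates, whose origin is the TCP and whose axes are the tool frame's). Camera axes: x right, y up, looking along -z (the intrinsics and any distortion apply to the point x, -y, -z); pixel columns grow to the right and rows downward; lengths in m; the calibration is good to about 2 mm. A picture is of the moment at which its call begins: read the wrist's pose just before it. camera_info takes no time and is no camera call.
A pose or a line that the arm cannot do raises env.PlanningError and nothing moves.
- workorder.finish_job(): hands the job in, once; it reports no verdict.
Trained networks look in the newest picture that a camera, given by its name, has taken for a name from the list of things; names that differ only in an ending like _2 or _b are one class to them, and where a whole thing is asked for, a point or a joint stands for the part that bears it (a point fixed in the world has none). Each returns a list of dicts, best first, with "score" (0 to 1); they miss things now and then, are a little off and sometimes report something else, mostly with a low value. They report only what shows in the picture. A call takes as long as a camera call.
- search_frame(camera, name): "at" ([x, y, z] in m, in world coordinates, good to about 4 mm: the middle of the surface that is visible of it).
- tip_of(camera, name): "at" ([x, y, z] in m, in world coordinates, good to about 4 mm: a listed point, or the origin of a listed thing).
The state is a dict: "t": time; "joint_positions": joint angles; "joint_velocities": joint speeds; "tau": joint torques, N m; "ee_pos": TCP position; "tcp_rot": TCP orientation; "wrist_force": force on the tool from outside, world axes, zero at the start; "moment": the same for the moment, N m; "gripper_width": finger opening in m.
Only numpy, scipy, OpenCV 4.12 (cv2) and the standard library are available. Lean on these libraries where they do the work, as an engineer would, in place of code of your own. Each camera call takes 0.05 s, during which the arm holds its last target.

## Working session

There is one attempt and no reset: what is moved stays moved. The work goes in short steps, each a Python script; the robot and the scene stay as the last script left them, time stands still between calls to the robot, and variables do not carry over. Pictures are saved under pics/ and viewed, and the job is handed in when it is done.

```bash
ls; mkdir -p pics
python3 - <<'E'
from station import env, effector, solver, viewer, workorder, search_frame, tip_of
import cv2
s=env.sense(); print(s['t'],s['ee_pos'],s['tcp_rot'],s['wrist_force'])
for c in ['scene','top']:
    im,d=viewer.read_camera(c); cv2.imwrite(f'pics/{c}0.png',im[:,:,::-1])
    i=viewer.camera_info(c); print(c,i)
    for n in ['fixture','crank_grip','dial_centre','lever_knob','clamp','pad_face','drum_centre','spare_pulley','vial','beaker','reagent','wrench','screwdriver']:
        r=tip_of(c,n); print(n,[(x['at'],x['score']) for x in r[:2]])
print(viewer.camera_info('wrist'))
print(env.sense()['t'])
E
```

```text
pics
0.0 [ 0.24792047 -0.60022346  0.21366316] [[-9.24245967e-01 -7.75792148e-04  3.81796791e-01]
 [-3.81797563e-01  1.58418977e-03 -9.24244616e-01]
 [ 1.12183144e-04 -9.99998444e-01 -1.76037656e-03]] [-0.33621551  0.32882928 -0.51315958]
scene {'intrinsics': array([[436.56688384,   0.        , 315.0450298 ],
       [  0.        , 436.56688384, 242.01540923],
       [  0.        ,   0.        ,   1.        ]]), 'dist_coeffs': array([-0.07981978,  0.        ,  0.        ,  0.        ,  0.        ]), 'eye': array([ 1.23252323, -0.35660554,  0.72014835]), 'rotation': array([[ 0.54340173, -0.47215   ,  0.69411017],
       [ 0.83915416,  0.32829186, -0.43364128],
       [-0.02312699,  0.81810686,  0.574601  ]])}
fixture [([0.573, 0.0723, -0.0009], 0.87), ([0.5082, -0.0549, 0.1317], 0.73)]
crank_grip [([0.5113, -0.0562, 0.1345], 0.75)]
dial_centre [([0.5781, 0.0766, 0.2247], 0.61)]
lever_knob [([0.5236, 0.1981, 0.1612], 0.71)]
clamp [([0.5113, 0.1335, 0.0166], 0.78)]
pad_face []
drum_centre [([0.5864, 0.1188, 0.1097], 0.8)]
spare_pulley []
vial [([0.6705, 0.2815, -0.0021], 0.63)]
beaker [(
[... 1308 characters left out ...]
crewdriver [([0.3674, -0.3587, -0.0003], 0.71), ([0.5773, 0.0833, 0.2239], 0.28)]
{'intrinsics': array([[374.86377613,   0.        , 315.933645  ],
       [  0.        , 374.86377613, 236.35202991],
       [  0.        ,   0.        ,   1.        ]]), 'dist_coeffs': array([-0.08157006,  0.        ,  0.        ,  0.        ,  0.        ]), 'T_tool_cam': array([[ 1.54589148e-03, -9.54728258e-01, -2.97475317e-01,
        -8.44738551e-02],
       [-4.23611011e-04,  2.97475021e-01, -9.54729507e-01,
        -1.69438025e-01],
       [ 9.99998715e-01,  1.60192204e-03,  5.54306995e-05,
        -1.19341887e-03],
       [ 0.00000000e+00,  0.00000000e+00,  0.00000000e+00,
         1.00000000e+00]])}
1.4
```

View pics/scene0.png

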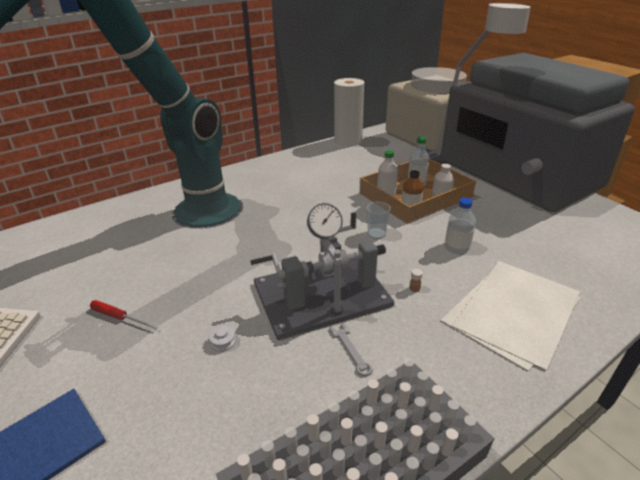

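View pics/top0.png

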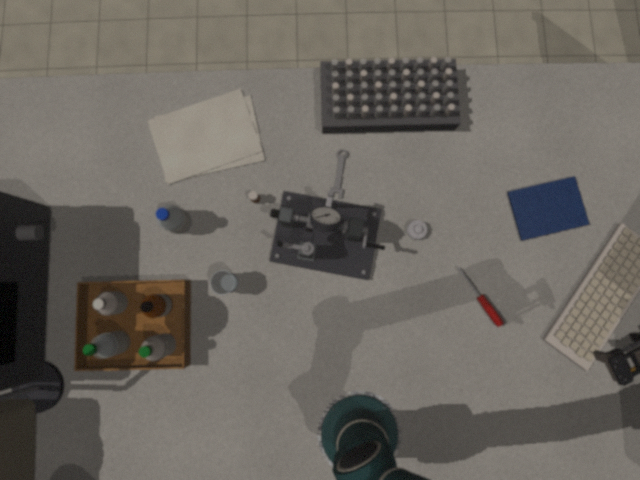

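Scene image: dial at about (325,220), needle pointing upper right; crank handle at (262,260), on the robot's side. Top image: bed corners at about (285,192), (383,206), (370,278) and (271,262). I'll zoom in next.

Run:
```python
import cv2
a=cv2.imread('pics/top0.png')[170:300,240:450]; cv2.imwrite('pics/topz.png',cv2.resize(a,None,fx=3.8,fy=3.8,interpolation=cv2.INTER_CUBIC))
a=cv2.imread('pics/scene0.png')[185:345,235:425]; cv2.imwrite('pics/scenez.png',cv2.resize(a,None,fx=3.7,fy=3.7,interpolation=cv2.INTER_CUBIC))
```

```text
(no output)
```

View pics/topz.png

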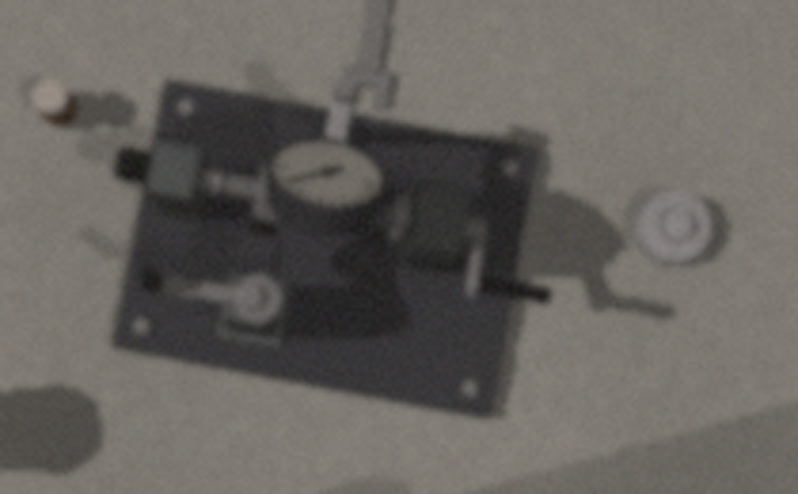

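View pics/scenez.png

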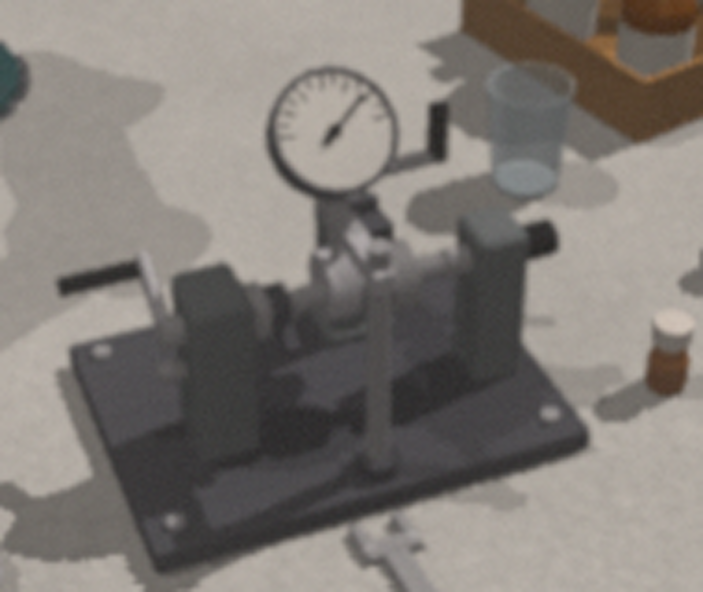

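```bash
cat > h.py <<'E'
import numpy as np, cv2
from scipy.spatial.transform import Rotation as Rn
def cam(viewer,name,ee=None,R=None):
    i=viewer.camera_info(name)
    if name=='wrist':
        T=np.eye(4);T[:3,:3]=R;T[:3,3]=ee
        W=T@i['T_tool_cam']; return i['intrinsics'],i['dist_coeffs'],W[:3,3],W[:3,:3]
    return i['intrinsics'],i['dist_coeffs'],i['eye'],i['rotation']
F=np.diag([1.,-1,-1])
def ray(c,px):
    K,D,e,R=c
    u=cv2.undistortPoints(np.array(px,float).reshape(-1,1,2),K,D).reshape(-1,2)
    d=np.c_[u,np.ones(len(u))]@F@R.T
    return d
def onz(c,px,z):
    d=ray(c,px); return c[2]+d*((z-c[2][2])/d[:,2])[:,None]
def proj(c,P):
    K,D,e,R=c
    Rc=F@R.T
    return cv2.projectPoints(np.array(P,float).reshape(-1,1,3),cv2.Rodrigues(Rc)[0],-Rc@e,K,D)[0].reshape(-1,2)
E
python3 - <<'E'
from station import viewer
from h import *
c=cam(viewer,'top')
z=np.array([[165,80],[500,413],[113,345],[547,143]])/3.8+[240,170]
P=onz(c,z,0.018); print(P)
def ang(v): return np.arctan2(-v[0],v[1])
print('yaw',ang(P[2]-P[1]), np.linalg.norm(P[2]-P[1]), np.linalg.norm(P[0]-P[2]), ang(P[0]-P[3]), np.linalg.norm(P[0]-P[3]),'centre',(P[0]+P[1])/2,(P[2]+P[3])/2)
v=P[0]-P[2]; print('yaw from x edge',np.arctan2(v[1],v[0]))
E
```

```text
[[ 0.68738436  0.19685121  0.018     ]
 [ 0.42737991 -0.04898424  0.018     ]
 [ 0.48595505  0.2390979   0.018     ]
 [ 0.63086584 -0.09303693  0.018     ]]
yaw -0.20059341814083734 0.2939768096009513 0.2058119281376609 -0.19255114476268514 0.2953463672349252 centre [0.55738213 0.07393348 0.018     ] [0.55841044 0.07303048 0.018     ]
yaw from x edge -0.2067379488889969
```

```bash
cat >> h.py <<'E'
YAW=-0.20; O=np.array([0.575,0.070,0.0])
RF=Rn.from_euler('z',YAW).as_matrix()
def f2w(p): return O+RF@np.array(p,float)
def w2f(p): return RF.T@(np.array(p,float)-O)
UP=RF@(np.array([-1,0,1])/2**.5); RT=RF@np.array([0,1.,0])
def dialcentre(c,im,guess):
    # refine the centre: white disc blob in the face's own plane
    r=np.arange(-45,46)*1e-3
    U,V=np.meshgrid(r,-r)
    P=guess+U[...,None]*RT+V[...,None]*UP
    m=proj(c,P.reshape(-1,3)).astype(np.float32).reshape(91,91,2)
    return cv2.remap(im,m[...,0],m[...,1],cv2.INTER_CUBIC)
def needle(c,im,ctr,r0=.008,r1=.026):
    g=cv2.cvtColor(im,cv2.COLOR_RGB2GRAY).astype(np.float32)
    th=np.arange(-1.8,1.8,.01); r=np.linspace(r0,r1,25)
    P=ctr+(np.cos(th)[:,None,None]*UP+np.sin(th)[:,None,None]*RT)*r[None,:,None]
    m=proj(c,P.reshape(-1,3)).astype(np.float32).reshape(len(th),len(r),2)
    v=cv2.remap(g,m[...,0],m[...,1],cv2.INTER_CUBIC).mean(1)
    d=np.median(v)-v; k=d.argmax(); w=np.abs(th-th[k])<.25
    dd=np.clip(d[w]-.3*d[k],0,None)
    return (th[w]*dd).sum()/dd.sum(), d[k]
E
python3 - <<'E'
from station import viewer
from h import *
c=cam(viewer,'scene'); im=cv2.imread('pics/scene0.png')[:,:,::-1]
g=np.array([0.578,0.0785,0.226]); print(w2f(g))
p=dialcentre(c,im,g)
hsv=p.min(2); 
_,b=cv2.threshold(hsv,0,255,cv2.THRESH_OTSU); 
cn,_=cv2.findContours(b,cv2.RETR_EXTERNAL,cv2.CHAIN_APPROX_NONE)
for k in sorted(cn,key=cv2.contourArea)[-3:]: print(cv2.contourArea(k),cv2.fitEllipse(k) if len(k)>5 else 0)
cv2.imwrite('pics/dial0.png',cv2.resize(p[:,:,::-1],None,fx=6,fy=6,interpolation=cv2.INTER_CUBIC))
print(needle(c,im,g))
E
```

```text
[0.00125151 0.00892657 0.226     ]
342.5 ((75.17762756347656, 84.62706756591797), (12.062747955322266, 39.55035400390625), 88.84844207763672)
2288.0 ((43.19013214111328, 44.913753509521484), (94.36078643798828, 104.83977508544922), 21.448165893554688)
3219.0 ((44.707218170166016, 46.53449249267578), (62.668460845947266, 67.7828598022461), 139.88339233398438)
(np.float64(0.9840683910915358), np.float32(56.092484))
```

View pics/dial0.png

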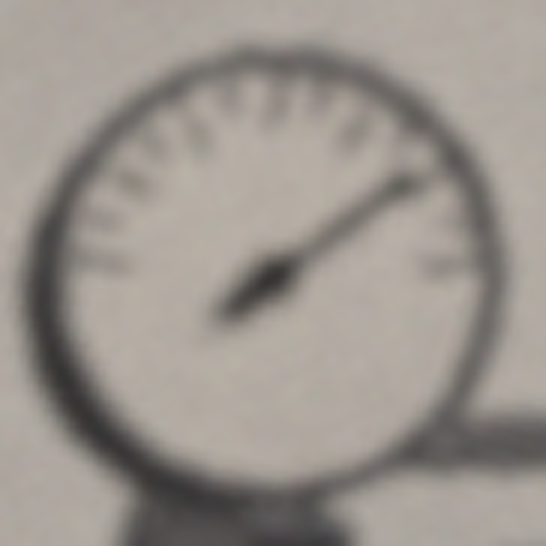

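The rectified dial reads about 0.98. The ticks are symmetric, so the calibration holds. The crank is near -1.03, so the high spot should be near -0.3. Grasping the handle from above.

```bash
cat >> h.py <<'E'
RD=np.c_[RF@[0,1.,0],[0,0,-1.],RF@[-1.,0,0]]   # tool x=+fy, y down, z=-fx
RD2=np.c_[RF@[0,-1.,0],[0,0,-1.],RF@[1.,0,0]]
def hand(q,cx=0,cz=.110,r=.045): return np.array([cx+r*np.sin(q),-.132,cz+r*np.cos(q)])
E
python3 - <<'E'
from station import env, effector, solver, viewer
from h import *
p=f2w(hand(-1.03)); print(p)
a=p+[0,0,-.019+.10]
for n,R in (('RD',RD),('RD2',RD2)):
    print(n,solver.inverse_kinematics(a,R), [solver.inverse_kinematics(f2w(hand(q))-[0,0,.019],R) is not None for q in (-1.03,-.5,0,.5,1.2)])
print(env.sense()['t'])
E
```

```text
[ 0.51096619 -0.05170443  0.13316685]
RD [ 1.00815981  0.61490193 -1.3085028   1.88029444  0.65028445  1.1687896
  2.40724662] [True, True, True, True, True]
RD2 [ 0.50751143  0.29714116 -0.55684644  1.90493591  0.1861217   0.99035516
 -0.33233049] [True, True, True, True, True]
1.4
```

```bash
python3 - <<'E'
from station import env, effector, solver, viewer
from h import *
p=f2w(hand(-1.03))
print(onz(cam(viewer,'top'),[[417,230]],.03))
env.reach(p+[0,0,.07],RD2); print(env.sense()['t'])
env.movel(p-[0,0,.019],rate=.12)
s=env.sense(); print(s['t'],s['ee_pos'],s['wrist_force'],s['gripper_width'])
im,d=viewer.read_camera('scene'); cv2.imwrite('pics/s1.png',im[:,:,::-1])
iw,d=viewer.read_camera('wrist'); cv2.imwrite('pics/w1.png',iw[:,:,::-1])
print(needle(cam(viewer,'scene'),im,np.array([0.578,0.0785,0.226])))
E
python3 -c "
import cv2,numpy as np
a=cv2.imread('pics/s1.png')[150:350,180:430];b=cv2.imread('pics/w1.png')
cv2.imwrite('pics/j1.png',np.hstack([cv2.resize(a,(450,360)),cv2.resize(b,(350,360))]))"
```

```text
[[ 0.56161676 -0.18280388  0.03      ]]
3.5833
4.475 [ 0.51152152 -0.05167215  0.11469071] [ 0.39129063 -0.09313413  0.32218781] 0.09181086801522781
(np.float64(0.9820015944253748), np.float32(44.32544))
```

View pics/j1.png

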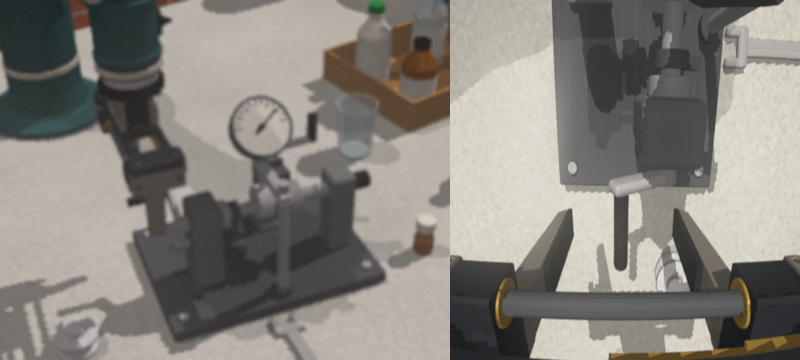

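Wrist view: the bar stands centred between the fingers. Closing and sweeping, with needle readings.

```bash
cat >> h.py <<'E'
DC=np.array([0.578,0.0785,0.226])
def ang(s):
    g=w2f(np.array(s['ee_pos'])+[0,0,.019]); return g,np.arctan2(g[0],g[2]-.110),np.hypot(g[0],g[2]-.11)
E
python3 - <<'E'
from station import env, effector, solver, viewer
from h import *
effector.grasp(12)
s=env.sense(); g,a,r=ang(s); print(s['t'],s['gripper_width'],s['wrist_force'],g,a,r)
c=cam(viewer,'scene')
for q in (-1.0,-.85,-.7):
    env.movel(f2w(hand(q))-[0,0,.019],rate=.06)
    env.pause(.1)
    s=env.sense(); im,_=viewer.read_camera('scene'); n=needle(c,im,DC)
    g,a,r=ang(s); print(round(s['t'],2),q,'a',round(a,3),'r',round(r,4),'n',round(n[0],3),n[1],RF.T@s['wrist_force'],s['gripper_width'])
cv2.imwrite('pics/s2.png',im[:,:,::-1])
E
```

```text
5.7583 0.01169799923563193 [-4.30934934  0.53094398  2.83687428] [-0.03962643 -0.13203226  0.13294257] -1.0459825473035276 0.04578881683230454
6.11 -1.0 a -1.027 r 0.0458 n 0.99 43.864487 [-4.4690582   0.50735606 -1.76950339] 0.01145727762990866
6.52 -0.85 a -0.881 r 0.0463 n 1.113 49.471123 [-7.23837871 -0.07561385  4.29127224] 0.011290111336683482
6.92 -0.7 a -0.748 r 0.0468 n 1.206 41.210808 [-10.84060985  -0.65397365   8.05399015] 0.011343067519946442
```

Run:
```python
from station import env, effector, solver, viewer
from h import *
c=cam(viewer,'scene')
cx,cz=-.002,.112
for q in (-.7,-.55,-.4,-.25):
    t=hand(q,cx,cz)
    env.movel(f2w(t)-[0,0,.019],rate=.06)
    env.pause(.1)
    s=env.sense(); im,_=viewer.read_camera('scene'); n=needle(c,im,DC)
    g,a,r=ang(s); print(round(s['t'],2),q,'a',round(np.arctan2(g[0]-cx,g[2]-cz),3),'err',(g-t)*1e3,'n',round(n[0],3),n[1],RF.T@s['wrist_force'],s['gripper_width'])
cv2.imwrite('pics/s3.png',im[:,:,::-1])
```

```text
7.33 -0.7 a -0.694 err [ 0.45486658 -0.13641955 -0.12480104] n 1.232 43.22702 [ 1.08873173  0.37165553 -5.37420943] 0.011518680852327646
7.73 -0.55 a -0.545 err [ 0.03352818 -0.22069444  0.38195646] n 1.316 44.99202 [-3.9755047  -1.20667038  1.12705065] 0.011560671713412511
8.14 -0.4 a -0.414 err [-0.98219616 -0.29567957  0.62475147] n 1.351 45.61972 [-7.89930631 -1.52339531  6.88010187] 0.01165773502241889
8.55 -0.25 a -0.251 err [-0.28589789 -0.29278296  0.90541703] n 1.361 46.812103 [-6.16867479 -2.07943162  6.7791026 ] 0.011361225862755725
```

Run:
```python
from station import env, effector, solver, viewer
from h import *
c=cam(viewer,'scene')
cx,cz=-.0025,.113
for q in (-.15,0.,.15,.3,.45):
    t=hand(q,cx,cz)
    env.movel(f2w(t)-[0,0,.019],rate=.06)
    env.pause(.1)
    s=env.sense(); im,_=viewer.read_camera('scene'); n=needle(c,im,DC)
    g,a,r=ang(s); print(round(s['t'],2),q,'a',round(np.arctan2(g[0]-cx,g[2]-cz),3),'err',(g-t)*1e3,'n',round(n[0],3),n[1],RF.T@s['wrist_force'],s['gripper_width'])
cv2.imwrite('pics/s4.png',im[:,:,::-1])
```

```text
8.95 -0.15 a -0.149 err [-0.03772857 -0.35577104  0.6397206 ] n 1.35 45.054802 [-4.15669179 -1.61563497  3.96790901] 0.011190095796754793
9.36 0.0 a 0.014 err [ 0.64200846 -0.37065071  0.73781201] n 1.306 43.995087 [-4.19818682 -2.6239309   4.4373269 ] 0.010926864476891238
9.77 0.15 a 0.168 err [ 0.8869835  -0.35339512  0.51021971] n 1.205 41.110794 [-1.46831606 -3.23551665  4.13311234] 0.011567153083957492
10.18 0.3 a 0.31 err [ 0.49015457 -0.33945973  0.12624022] n 1.105 54.05909 [-0.38352381 -3.57296767  3.76025228] 0.011527398319779947
10.58 0.45 a 0.454 err [ 0.12775637 -0.35934264 -0.18407059] n 0.989 50.724762 [ 0.64420652 -3.91776325  0.28125464] 0.01159301364654063
```

Run:
```python
from station import env, effector, solver, viewer
from h import *
c=cam(viewer,'scene')
cx,cz=-.0025,.113
for q in (0.1,-.28):
    t=hand(q,cx,cz)
    env.movel(f2w(t)-[0,0,.019],rate=.06)
    env.pause(.15)
    s=env.sense(); im,_=viewer.read_camera('scene'); n=needle(c,im,DC)
    g,a,r=ang(s); print(round(s['t'],2),q,'a',round(np.arctan2(g[0]-cx,g[2]-cz),3),'err',(g-t)*1e3,'n',round(n[0],3),n[1],RF.T@s['wrist_force'],s['gripper_width'])
env.movel(np.array(s['ee_pos'])); env.pause(.3)
effector.release(); env.pause(.4)
s=env.sense(); im,_=viewer.read_camera('scene'); n=needle(c,im,DC)
iw,_=viewer.read_camera('wrist')
cv2.imwrite('pics/w5.png',iw[:,:,::-1]);cv2.imwrite('pics/s5.png',im[:,:,::-1])
print(s['t'],n,s['ee_pos'],s['wrist_force'])
```

```text
11.19 0.1 a 0.118 err [ 0.87807195 -0.0649411   0.59256291] n 1.234 44.072662 [ 1.73661935 -4.2410506   4.24198913] 0.011604718194205091
11.82 -0.28 a -0.255 err [0.97321886 0.75629508 0.79450203] n 1.36 46.73816 [ 1.60831355 -2.82880971  7.76889178] 0.011174450712581541
14.0583 (np.float64(1.3636268530826972), np.float32(49.61474)) [ 0.53526363 -0.05584906  0.13805278] [ 0.49944889 -0.23940951  0.37585405]
```

View pics/w5.png

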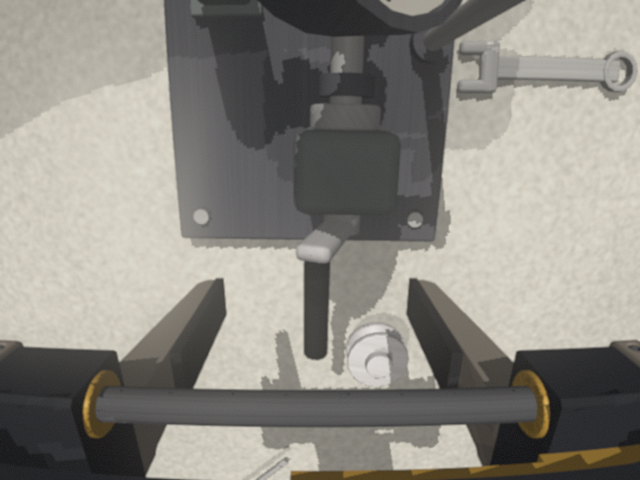

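Needle is at its maximum: it reads 1.36 with a bias of about 0.05, and the sweep was symmetric about this angle. The bar is free between the open fingers. Next I'll lift, go over the lever knob and look at the brake.

Run:
```python
from station import env, effector, solver, viewer, tip_of
from h import *
s=env.sense(); p=np.array(s['ee_pos'])
env.movel([p[0],p[1],.29],rate=.25)
k=f2w([-.076,.114,0]); k[2]=.29; print(k)
env.movel(k,frame=RD2,rate=.3)
env.movel([k[0],k[1],.215],rate=.2)
env.pause(.2)
s=env.sense(); iw,d=viewer.read_camera('wrist'); np.savez('w6.npz',iw=iw,d=d,ee=s['ee_pos'],R=s['tcp_rot'])
cv2.imwrite('pics/w6.png',iw[:,:,::-1])
for n in ['lever_knob','pad_face','drum_centre','clamp']:
    print(n,[(w2f(x['at']),x['score']) for x in tip_of('wrist',n)[:2]])
im,_=viewer.read_camera('scene'); print(needle(cam(viewer,'scene'),im,DC)); cv2.imwrite('pics/s6.png',im[:,:,::-1])
print(s['t'],s['ee_pos'])
```

```text
[0.52316324 0.19682646 0.29      ]
lever_knob [(array([-0.07566204,  0.11302117,  0.1578    ]), 0.92)]
pad_face [(array([0.00261271, 0.0510364 , 0.1094    ]), 0.35)]
drum_centre [(array([0.00471192, 0.05074769, 0.1091    ]), 0.93)]
clamp [(array([-0.07779259,  0.05004252,  0.0171    ]), 0.74), (array([-0.0234425 ,  0.04769339,  0.1072    ]), 0.37)]
(np.float64(1.359022028781249), np.float32(44.784843))
16.6333 [0.52407189 0.19704293 0.21652594]
```

View pics/w6.png

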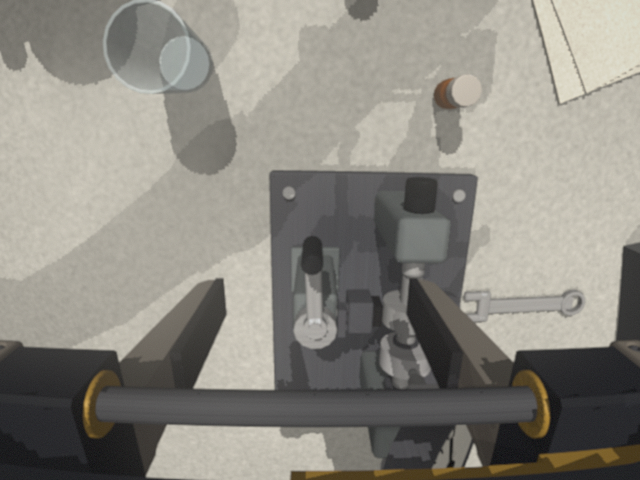

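Run:
```python
import cv2
from station import viewer
from h import *
z=np.load('w6.npz'); iw=z['iw']
c=cam(viewer,'wrist',z['ee'],z['R'])
for n,p in dict(drum=[0,.049,.11],drumedge=[-.022,.049,.11],pivot=[-.078,.049,.14],knob=[-.078,.114,.16],knobtop=[-.078,.114,.174],tail=[0,.116,.132]).items(): print(n,proj(c,f2w(p)))
a=iw[200:400,270:470,::-1]; cv2.imwrite('pics/w6z.png',cv2.resize(a,None,fx=3,fy=3,interpolation=cv2.INTER_CUBIC))
a=cv2.convertScaleAbs(a,alpha=1.8,beta=20);cv2.imwrite('pics/w6z.png',cv2.resize(a,None,fx=3,fy=3,interpolation=cv2.INTER_CUBIC))
```

```text
drum [[407.32152431 310.81415198]]
drumedge [[380.98178869 311.08361962]]
pivot [[313.17614359 330.89448698]]
knob [[312.61214956 259.3104739 ]]
knobtop [[312.48713745 267.48040969]]
tail [[421.36455831 242.39750462]]
```

View pics/w6z.png

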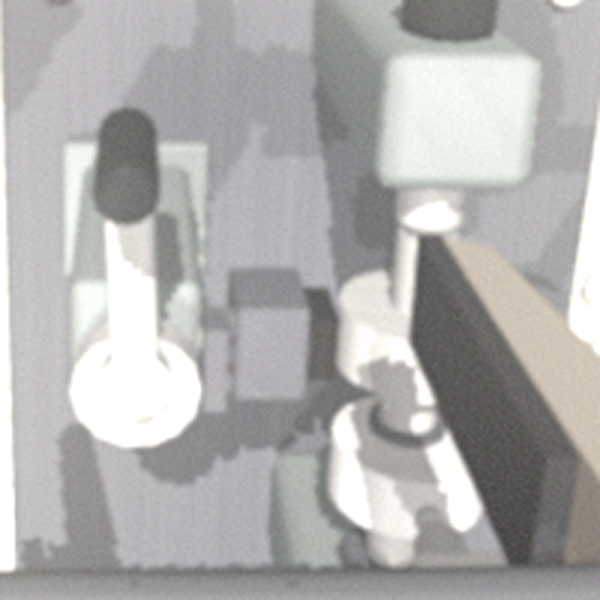

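Run:
```python
from station import env, effector, solver, viewer, tip_of
from h import *
k=f2w([-.0235,.088,.182])
env.movel(k,frame=RD2,rate=.15)
env.pause(.3)
s=env.sense(); I=[viewer.read_camera('wrist') for _ in range(4)]
iw=np.mean([i[0].astype(np.float32) for i in I],0); d=np.median([i[1] for i in I],0)
np.savez('w7.npz',iw=iw,d=d,ee=s['ee_pos'],R=s['tcp_rot'])
print(s['t'],w2f(s['ee_pos']))
c=cam(viewer,'wrist',np.array(s['ee_pos']),np.array(s['tcp_rot']))
print('cam',w2f(c[2]))
q=proj(c,f2w([-.023,.049,.115]))[0]; print(q)
u,v=q.astype(int)
a=np.clip(iw[v-50:v+50,u-66:u+67,::-1]*1.7+15,0,255).astype(np.uint8); cv2.imwrite('pics/w7z.png',cv2.resize(a,None,fx=6,fy=6,interpolation=cv2.INTER_CUBIC)); print(u-66,v-50)
```

```text
17.8333 [-0.02380292  0.08858606  0.18258248]
cam [-0.02487303  0.17409505  0.3520452 ]
[318.21040189 305.6428338 ]
252 255
```

View pics/w7z.png

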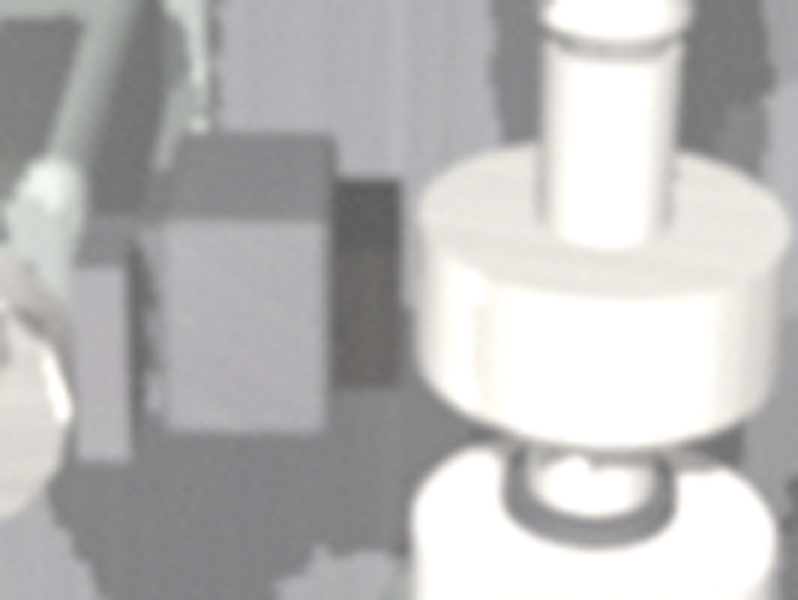

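Run:
```python
from h import *
z=np.load('w7.npz'); g=z['iw'].mean(2)
for r in range(288,322,3): print(r,g[r,304:328].round().astype(int))
```

```text
288 [ 74  71  66  56  49  49  47  49  49  48  48  47  48  51  65  83  96 104
 116 124 126 126 126 126]
291 [ 79  75  68  57  50  48  48  47  48  49  50  50  48  50  61  82  96 109
 119 126 128 128 128 127]
294 [ 96  89  77  61  49  48  46  49  49  49  48  48  48  49  62  80  93  98
 108 119 123 125 124 125]
297 [ 94  88  74  60  52  51  52  52  52  54  52  52  53  55  65  82  94  98
 105 116 123 129 131 131]
300 [ 95  87  74  62  55  53  53  53  54  55  54  55  53  54  65  83  94  99
 107 117 125 132 138 142]
303 [ 94  88  75  61  54  53  53  53  54  55  56  53  53  54  67  85  95 102
 110 118 126 132 139 141]
306 [ 94  87  75  60  54  53  53  52  53  53  55  53  53  54  60  70  84  97
 110 118 125 133 138 144]
309 [ 94  88  74  60  51  51  54  53  54  55  55  55  54  55  58  65  76  93
 110 120 127 134 138 142]
312 [ 96  88  76  61  54  53  52  52  55  54  54  55  54  54  59  66  75  93
 110 121 127 134 139 143]
315 [ 94  88  75  62  54  52  54  54  53  54  55  54  54  54  59  66  73  86
 105 120 129 136 140 143]
318 [ 94  88  76  61  55  54  53  55  54  55  55  55  55  57  62  67  69  72
  82 102 122 134 141 144]
321 [ 95  88  78  69  67  68  70  70  70  70  71  71  72  72  71  71  70  71
  70  70  77  90 110 128]
```

The gap measures about 1.9 mm: pad edge at column 318.3, drum limb at 320.9, 1.38 px/mm. Grasping the knob and swinging about 0.62 rad.

Run:
```python
from station import env, effector, solver, viewer, tip_of
from h import *
k=f2w([-.0765,.114,.20])
env.movel(k,frame=RD2,rate=.15)
env.movel([k[0],k[1],.146],rate=.12)
env.pause(.1)
s=env.sense(); iw,_=viewer.read_camera('wrist'); cv2.imwrite('pics/w8.png',iw[:,:,::-1])
print(s['t'],w2f(s['ee_pos']),s['wrist_force'])
c=cam(viewer,'wrist',np.array(s['ee_pos']),np.array(s['tcp_rot']))
for x in (-.079,-.077,-.075): print(proj(c,f2w([x,.114,.174])))
```

```text
19.2917 [-0.07586086  0.11436943  0.14676712] [0.75553011 0.27663949 0.8796139 ]
[[310.8190804 327.9802123]]
[[315.44298938 327.97006734]]
[[320.06681193 327.95761457]]
```

View pics/w8.png

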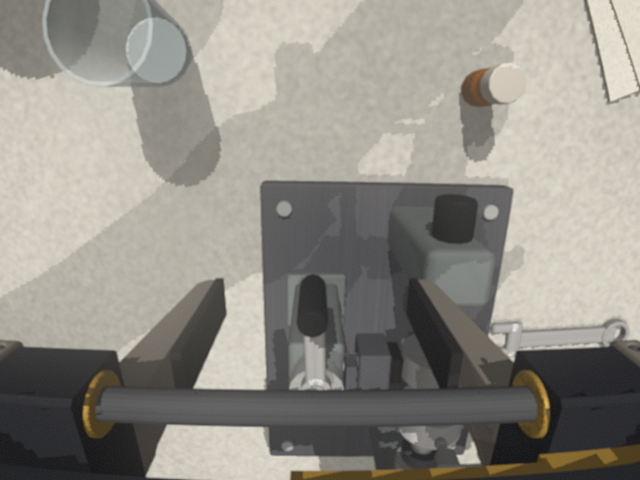

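Run:
```python
from station import env, effector, solver, viewer, tip_of
from h import *
k=f2w([-.0785,.115,.146]); env.movel(k,rate=.1)
effector.grasp(12); env.pause(.1)
s=env.sense(); g0=w2f(s['ee_pos']); print(s['t'],g0,s['gripper_width'],RF.T@s['wrist_force'])
piv=g0-[0,.065,0]
for q in (.15,.3,.45):
    t=piv+.065*np.array([-np.sin(q),np.cos(q),0]); env.movel(f2w(t),rate=.05); env.pause(.1)
    s=env.sense(); g=w2f(s['ee_pos'])-piv
    print(q,round(s['t'],2),'a',round(np.arctan2(-g[0],g[1]),3),(g+piv-t)*1e3,RF.T@s['wrist_force'],s['gripper_width'])
iw,_=viewer.read_camera('wrist'); cv2.imwrite('pics/w9.png',iw[:,:,::-1])
```

```text
20.85 [-0.0782939   0.11505323  0.14602844] 0.01354422434777033 [ 1.11481288  0.62128346 -0.13117481]
0.15 21.29 a 0.155 [-0.38106763  0.41960254  0.00599539] [ 0.12160064  2.49695609 -1.27123344] 0.013405077571568431
0.3 21.73 a 0.303 [-0.31836106  0.28229087  0.11490763] [-0.15624707  2.77452839 -0.41084822] 0.014110476542141476
0.45 22.18 a 0.451 [-0.06860875  0.04962203  0.20684721] [0.0792053  1.33953757 1.72896607] 0.013525320853444777
```

View pics/w9.png

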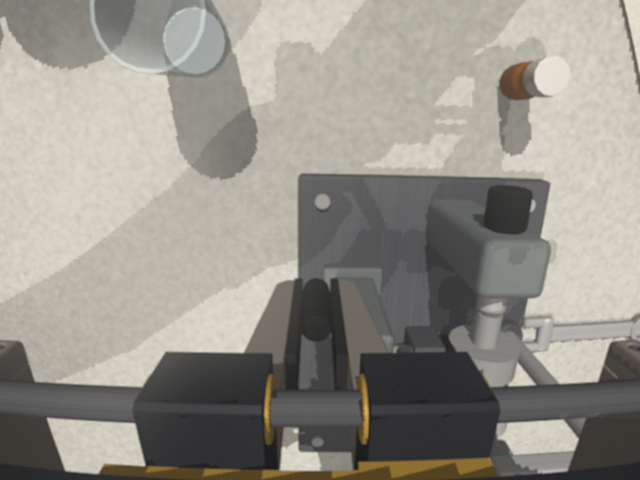

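Run:
```python
from station import env, effector, solver, viewer, tip_of
from h import *
g0=np.array([-0.0782939,0.11505323,0.14602844]); piv=g0-[0,.065,0]
for q in (.55,.64):
    t=piv+.065*np.array([-np.sin(q),np.cos(q),0]); env.movel(f2w(t),rate=.05); env.pause(.1)
    s=env.sense(); g=w2f(s['ee_pos'])-piv
    print(q,round(s['t'],2),'a',round(np.arctan2(-g[0],g[1]),3),(g+piv-t)*1e3,RF.T@s['wrist_force'],s['gripper_width'])
effector.release(); env.pause(.1)
p=np.array(env.sense()['ee_pos'])
env.movel([p[0],p[1],.2],rate=.2)
env.movel(f2w([-.0235,.088,.2]),rate=.2)
env.movel(f2w([-.0235,.088,.182]),rate=.15)
env.pause(.3)
s=env.sense(); I=[viewer.read_camera('wrist') for _ in range(4)]
iw=np.mean([i[0].astype(np.float32) for i in I],0)
np.savez('w10.npz',iw=iw,ee=s['ee_pos'],R=s['tcp_rot'])
print(s['t'],w2f(s['ee_pos']))
im,_=viewer.read_camera('scene'); print(needle(cam(viewer,'scene'),im,DC)); cv2.imwrite('pics/s10.png',im[:,:,::-1])
a=np.clip(iw[255:355,252:385,::-1]*1.7+15,0,255).astype(np.uint8); cv2.imwrite('pics/w10z.png',cv2.resize(a,None,fx=6,fy=6,interpolation=cv2.INTER_CUBIC))
cv2.imwrite('pics/w10.png',iw[:,:,::-1])
g=iw.mean(2); z=np.load('w7.npz')['iw'].mean(2)
for r in (300,303,306,309,312): print(r,z[r,296:326].round().astype(int),'\n   ',g[r,296:326].round().astype(int))
```

```text
0.55 22.61 a 0.546 [0.29536522 0.02333804 0.2466257 ] [1.66377348 2.16227844 2.71331778] 0.013378896650649954
0.64 22.98 a 0.637 [ 0.25963098 -0.07293842  0.24532449] [2.12523538 1.8430997  4.71423536] 0.013680328365394534
25.8917 [-0.02338908  0.08820016  0.18259449]
(np.float64(1.3572209811645615), np.float32(43.37432))
300 [ 97  98  97  98  98  98  98  97  95  87  74  62  55  53  53  53  54  55
  54  55  53  54  65  83  94  99 107 117 125 132] 
    [100  99  99  99  98  98  99  98  98  98  98  97  95  87  73  61  54  53
  56  55  55  55  54  54  57  72  95 115 129 137]
303 [ 97  96  97  97  96  97  97  96  94  88  75  61  54  53  53  53  54  55
  56  53  53  54  67  85  95 102 110 118 126 132] 
    [100  99  99  97  98  98  98  97  97  98  98  97  94  86  72  60  52  54
  54  55  55  55  54  55  64  84 103 118 130 137]
306 [ 99  98  98  97  97  96  96  96  94  87  75  60  54  53  53  52  53  53
  55  53  53  54  60  70  84  97 110 118 125 133] 
    [ 99  98  99  99  99  99  99  97  96  97  97  96  95  85  72  60  54  54
  55  55  55  56  54  54  59  79 103 122 130 136]
309 [ 97  97  98  97  97  98  97  97  94  88  74  60  51  51  54  53  54  55
  55  55  54  55  58  65  76  93 110 120 127 134] 
    [ 98  99  98  98  97  97  98  98  98  98  98  99  94  87  73  59  54  55
  54  56  55  55  54  55  59  79 103 122 132 138]
312 [ 97  98  98  97  97  97  98  97  96  88  76  61  54  53  52  52  55  54
  54  55  54  54  59  66  75  93 110 121 127 134] 
    [ 99  99  97  99  98  98  98  98  98  98  97  98  95  88  73  60  54  53
  55  54  54  54  55  53  58  75  96 116 130 138][ WARN:0@10.903] global loadsave.cpp:1063 imwrite_ Unsupported depth image for selected encoder is fallbacked to CV_8U.
```

View pics/w10z.png

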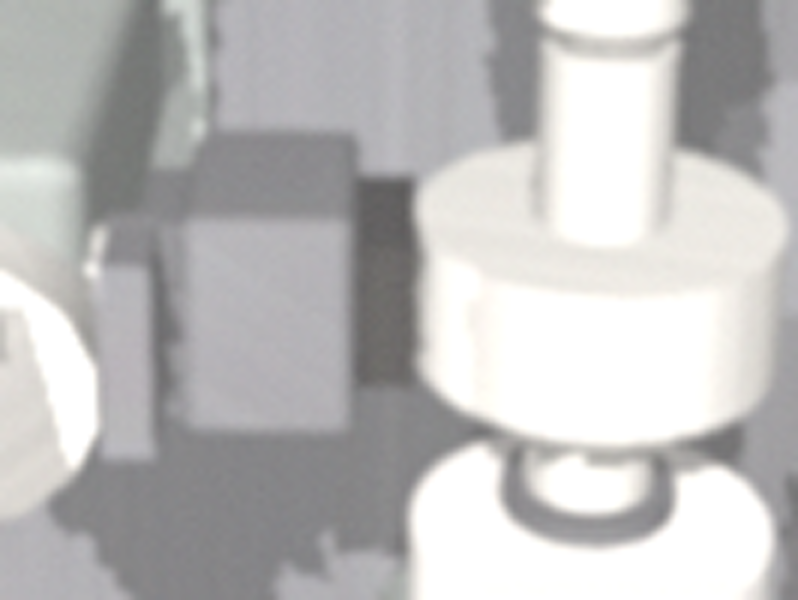

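View pics/w10.png

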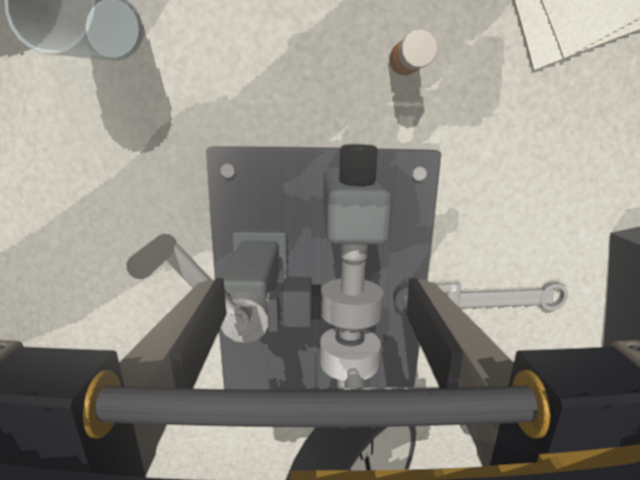

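Run:
```python
from h import *
from scipy.optimize import least_squares
from scipy.special import erf
A=np.load('w7.npz')['iw'].mean(2); B=np.load('w10.npz')['iw'].mean(2)
# drum shift between pictures by phase correlation on the shaft/drum right part
a=A[275:345,335:395].astype(np.float32); b=B[275:345,335:395].astype(np.float32)
print('shift B-A',cv2.phaseCorrelate(a,b,cv2.createHanningWindow((60,70),cv2.CV_32F)))
S=lambda x,e,s:.5*(1+erf((x-e)/s/2**.5))
R=lambda x,e,s: (x-e)*S(x,e,s)+s/np.sqrt(2*np.pi)*np.exp(-(x-e)**2/2/s**2)
x=np.arange(300,330.)
for r0,r1 in ((296,299),(299,302),(302,305),(308,311),(311,314)):
    ya=A[r0:r1,300:330].mean(0); yb=B[r0:r1,300:330].mean(0)
    def drum(p,e,s,base): # step base->D then saturating ramp
        D,k,w=p[8:11]; return (D-base)*S(x,e,s)+k*(R(x,e,s)-R(x,e+w,s))
    def f(p):
        e1,e2,e3,s,H,P,G,q=p[:8]; f1,f2=p[11:13]
        ma=H+(P-H)*S(x,e1,s)+(G-P)*S(x,e2,s)+drum(p,e3,s,G)
        mb=p[13]+(P-p[13])*S(x,f1,s)+drum(p,f2,s,P)
        return np.r_[ma-ya,mb-yb]
    r=least_squares(f,[306,318.6,321.5,1,98,54,85,0,100,8,6,310,321,98])
    p=r.x; print(r0,'A e',p[:3].round(2),'s',p[3].round(2),'G',p[6].round(0),'B',p[11:13].round(2),'padA',(p[1]-p[0]).round(2),'padB',(p[12]-p[11]).round(2),'gapA',(p[2]-p[1]).round(2),'rms',np.sqrt((r.fun**2).mean()).round(2))
```

```text
shift B-A ((-0.31320188908910396, -0.6135314051879774), 1.0125415559168216)
296 A e [305.92 318.71 321.89] s 1.13 G 99.0 B [309.84 321.61] padA 12.79 padB 11.78 gapA 3.19 rms 1.03
299 A e [305.91 318.71 322.41] s 1.15 G 100.0 B [309.77 321.72] padA 12.8 padB 11.95 gapA 3.7 rms 0.87
302 A e [305.94 318.66 321.88] s 1.12 G 100.0 B [309.76 321.2 ] padA 12.72 padB 11.44 gapA 3.21 rms 0.9
308 A e [305.85 319.77 321.93] s 1.1 G 94.0 B [309.75 321.42] padA 13.92 padB 11.68 gapA 2.16 rms 1.14
311 A e [305.93 319.79 321.92] s 1.17 G 94.0 B [309.78 321.58] padA 13.86 padB 11.8 gapA 2.13 rms 1.0
```

The pad's visible length shrank from 12.75 px to about 11.7 px, roughly 0.75 mm of sink. Shoe travel of about 3.0 mm less a gap of about 2.3 mm agrees. That is well inside 0.2–2 mm, so I'll back off, check the needle again and hand in.

Run:
```python
from station import env, viewer, workorder
from h import *
p=np.array(env.sense()['ee_pos'])
env.movel([p[0],p[1],.30],rate=.2)
env.pause(.3)
s=env.sense(); im,_=viewer.read_camera('scene'); print(needle(cam(viewer,'scene'),im,DC)); cv2.imwrite('pics/s11.png',im[:,:,::-1])
print(s['t'],s['wrist_force'],s['ee_pos'])
a=dialcentre(cam(viewer,'scene'),im,DC); cv2.imwrite('pics/j11.png',np.hstack([cv2.resize(im[120:380,150:450,::-1],(415,360)),cv2.resize(a[:,:,::-1],(360,360),interpolation=cv2.INTER_CUBIC)]))
```

```text
(np.float64(1.3662354529283955), np.float32(62.7166))
27.1833 [ 0.22346225 -0.5896641   0.59750882] [0.56917219 0.16076404 0.2990175 ]
```

View pics/j11.png

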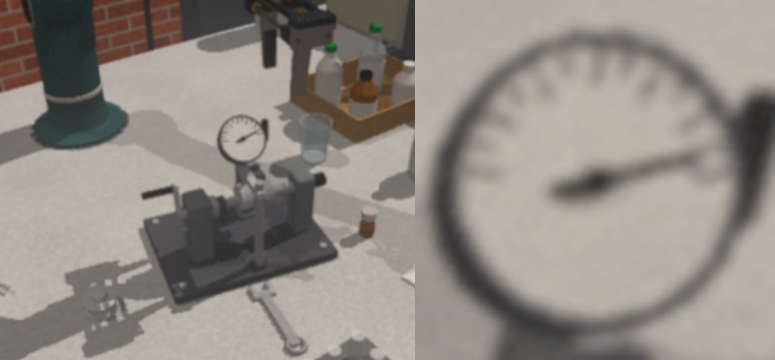

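The needle stands at about 1.3 (raw reading 1.366 with a bias of about 0.05), just past the 1.25 tick. The gripper is clear and the other things are where they were. Handing in.

Run:
```python
from station import workorder
print(workorder.finish_job())
```

```text
the job is handed in; nothing more can be done
None
```

The job is handed in, at about 27 s of the 67 s allowed. The eccentric's high spot is under the plunger and the brake pad is pressing lightly on the drum.

- **High spot:** I swept the crank from about -1.03 to 0.45 rad while reading the needle. The readings were symmetric about roughly -0.28, so I left the crank there and let go. The last needle reading was 1.366 raw. My dial reading runs about 0.05 high, because its peak was about 1.36 against the stated 1.30, so the true value should be close to 1.30. It did not change when the brake went on.
- **Brake:** I swung the lever about 0.64 rad and released it. Close-up pictures before and after show the pad's visible length shrinking, which gives about 0.75 mm of sink. Shoe travel of about 3.0 mm less a fitted gap of about 2.3 mm agrees, at about 0.7 mm.
- **What disagreed:** My first rough gap reading was 1.9 mm, which would put the sink nearer 1.1 mm. Some picture rows, shadowed between the pad and drum, gave other values and I left them out. All the estimates stay within 0.2–2 mm, so I did not nudge the lever further.
- **Clear of everything:** The gripper is open and about 0.3 m above the table. In the last picture the bystanders it shows look undisturbed. I checked this by eye and did not measure it; the screwdriver and spare pulley were not clearly in view.

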